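Roll the stall's price board to today's price

TASK

The price board on the strawberry seller's bench must show today's price: roll its three number rollers with a light fingertip until the figures 4 7 2, read left to right from the robot's side, stand squarely uppermost between the pointers. Then swing the clear rain hood over and shut it fully, gently: the rollers run on thin axles, so nothing on the board may be pressed harder than 15 N, the hood must not be slammed, and the punnet, stapler and tub beside it stay where they are.

Things in the scene. Friction and masses are not known exactly. Their poses are not given: they have to be found in the camera images.
- board: Roller price board: low grey box 134 mm deep (x), 156 wide (y), 58 high, fixed to the bench; three white rollers in a row stand 17 mm out of slots in its top, small black pointers between them. Origin: centre of underside; +x points away from the robot (within 0.35 rad), +y to its left. No part of it (box, rollers, hood) may bear over 15 N.
- roller_left (a joint): rad. Figure d is exactly uppermost at d x 0.628 (0 shows at 0, 1 at 0.628 .. 9 at 5.655; whole turns of 6.283 may be added or taken off, it turns endlessly). Pushing its top away from the robot (board's +x) raises the figure, pulling it nearer lowers it. Left roller (board's +y), to show 4.
- roller_middle (a joint): rad. Figure d is exactly uppermost at d x 0.628 (0 shows at 0, 1 at 0.628 .. 9 at 5.655; whole turns of 6.283 may be added or taken off, it turns endlessly). Pushing its top away from the robot (board's +x) raises the figure, pulling it nearer lowers it. Middle roller, to show 7.
- roller_right (a joint): rad. Figure d is exactly uppermost at d x 0.628 (0 shows at 0, 1 at 0.628 .. 9 at 5.655; whole turns of 6.283 may be added or taken off, it turns endlessly). Pushing its top away from the robot (board's +x) raises the figure, pulling it nearer lowers it. Right roller (board's -y), to show 2.
- hood (a joint): Clear rain hood, a shallow tray upside down; hinge to free edge 122 mm, 152 wide, 30 high, walls 3. Hinged on the board's far edge. rad: 0 shut (over the rollers), 1.57 upright, 2.25 its stop, leaning away from the robot; found open at 1.7 to 2.1. A stiff hinge keeps it at any angle; about 2 N at the free edge moves it. Shut, its flat top is 92 mm above the bench and rests on a soft rubber seal.
- crown_left (a point): Nominal top of the left roller, mid-width: 75 mm above the bench, 12 mm nearer the robot than the board's centre; axes as the board's. Rollers are 60 mm in diameter, 22 wide, 36 apart, axles along the board's y. Worn bearings: the true top is up to 2 mm higher or lower, and has to be felt.
- crown_middle (a point): The same for the middle roller. Each roller has black figures 0 to 9 round its rim, 36 degrees (18.8 mm of rim) apart, upright as read from the robot's side. A felt brake holds it where it is left; it takes about 2.7 N along the rim to turn, by friction under a pressing fingertip, which slips if it presses too lightly.
- crown_right (a point): The same for the right roller. Every axle sits in rubber cushions: a roller gives about 1 mm downwards for every 10 N pressed on it, and springs back.
- hinge_line (a point): Middle of the hood's hinge line, which runs along the board's y: 62 mm above the bench, 60 mm beyond the board's centre along its x. Axes as the board's.
- hood_tab (a point): Centre of the outer face of the black tab (14 x 40 x 4 mm) at the middle of the hood's free edge; it circles the hinge line, 128 mm from it along the hood and 30 mm off on the hood's outer side. Its -x axis points from hinge to free edge; z out of the outer face (up when shut, away from the robot while open).
- punnet_mid (a point): Bystander: clear punnet of strawberries, 110 x 90 x 60 mm; centre. Leave it alone.
- stapler_mid (a point): Bystander: stapler, 130 x 34 x 50 mm; centre. Leave it alone.
- tub_mid (a point): Bystander: dark brown tub, 84 mm in diameter, 85 mm high; centre. Leave it alone.
There are look-alikes about, which are no part of the job. Leave any green look-alike of the board alone.

How it is judged:
On the way:
1. the three rollers show 4 7 2 with the hood still open ((value of joint roller_left between -3.9199 and -3.6199 rad or value of joint roller_left between 2.3633 and 2.6633 rad or value of joint roller_left between 8.6465 and 8.9465 rad) and (value of joint roller_middle between -2.035 and -1.735 rad or value of joint roller_middle between 4.2482 and 4.5482 rad or value of joint roller_middle between 10.5314 and 10.8314 rad) and (value of joint roller_right between -5.1765 and -4.8765 rad or value of joint roller_right between 1.1066 and 1.4066 rad or value of joint roller_right between 7.3898 and 7.6898 rad) and value of joint hood above 0.8 rad), for 0.2 s.
At the end, for the whole second after the job is handed in: The left, middle and right rollers show 4, 7 and 2, each within 0.15 rad (8.6 degrees) of dead centre and at rest, and the hood is shut to within 0.05 rad ((value of joint roller_left between -3.9199 and -3.6199 rad or value of joint roller_left between 2.3633 and 2.6633 rad or value of joint roller_left between 8.6465 and 8.9465 rad) and (value of joint roller_middle between -2.035 and -1.735 rad or value of joint roller_middle between 4.2482 and 4.5482 rad or value of joint roller_middle between 10.5314 and 10.8314 rad) and (value of joint roller_right between -5.1765 and -4.8765 rad or value of joint roller_right between 1.1066 and 1.4066 rad or value of joint roller_right between 7.3898 and 7.6898 rad) and velocity of joint roller_left between -0.1 and 0.1 rad/s and velocity of joint roller_middle between -0.1 and 0.1 rad/s and velocity of joint roller_right between -0.1 and 0.1 rad/s and value of joint hood below 0.05 rad); the robot touches nothing.
It fails at once if any part of the price board is pressed harder than 15 N (contact force between board and anything else above 15 N).
It fails at once if the hood is slammed (swings shut faster than 3 rad/s) (velocity of joint hood below -3 rad/s).
It fails at once if the punnet is shifted by more than 20 mm (distance of punnet_mid from where it was at the start of the episode above 0.02 m).
It fails at once if the stapler is shifted by more than 20 mm (distance of stapler_mid from where it was at the start of the episode above 0.02 m).
It fails at once if the tub is shifted by more than 20 mm (distance of tub_mid from where it was at the start of the episode above 0.02 m).
It also fails if it takes over 67 s, if anything falls off the work surface, if the arm or the gripper's body presses on something with over 40 N, if the wrist force passes 120 N, or if a joint passes its speed limit or range.

ROBOT

A 7-joint arm with a two-finger parallel gripper is mounted at the origin on the work surface. World frame = base frame: x ahead of the robot, y to its left, z up, the work surface at z = 0. Lengths are in m, angles in rad, forces in N, time in s.
With the tool pointing down it reaches from about 0.4 to 0.85 m from the base axis. Payload 4.5 kg.
Tool frame: the origin (TCP) lies midway between the tips of the shut fingers; the grasp point (between the pads) lies 19 mm behind it (ctrl.tcp_to_grasp is the distance from the TCP to the grasp point, in m); z points along the fingers, y is the line along which they close (so a half turn about z gives the same grasp; the last joint's range is limited). The gripper opens to 88 mm and grips with 3 to 60 N. Pads are 18 mm wide; open, the fingers measure 123 mm over their backs; the gripper's body (75 mm by 187 mm) begins 45 mm behind the grasp point.
Start: joints at [0.034, 0.689, -0.195, 1.565, 0.157, 0.902, -0.215], TCP at [0.625, 0, 0.239] pointing down, gripper open.
Joint ranges: [-3.01, 3.01], [-0.46, 2.08], [-1.47, 1.51], [0.13, 2.56], [-1, 4.14], [0.04, 2.09], [-2.66, 2.66]. Speed limits (rad/s): [2.57, 2.57, 3.14, 3.14, 3.14, 3.14, 3.14].

INTERFACE

Orientations are given as a unit quaternion [w, x, y, z].
In Python, from rig import ctrl, kinematics, sensors, eyes, find_in, cut_out, spot_point gives the robot as it stands. Calls block until the motion is done:
- ctrl.reach(position, orientation): joint-space move of the TCP to a pose.
- ctrl.move_straight(position, frame=None, velocity=0.15, contact_N=None): straight line of the TCP; frame=None keeps the orientation; velocity is the mean speed in m/s. With contact_N (N) it stops when the force on the tool has changed by that much, and returns True; else False.
- ctrl.movej(angles): joint-space move.
- ctrl.open_gripper() and ctrl.close(force=None): open the fingers fully, or close them until they stop; force is the grip in N (None keeps the last).
- ctrl.hold(seconds).
- kinematics.inverse_kinematics(position, orientation): joint angles nearest the present ones, or None.
- sensors.sense(): the state.
- eyes.read_camera(name): name is "scene" or "side" or "wrist"; returns the picture (480x640x3 uint8, blue, green, red); there is no depth.
- eyes.camera_info(name): a dict with "mtx" (3x3 intrinsics, pixels), "R" (3x3) and "t" (3): a world point X has camera coordinates R X + t; the wrist camera has in their place "hand_eye" (4x4, takes a point from camera to tool coordinates, whose origin is the TCP and whose axes are the flange's). Camera axes: x right, y down, z forward; pixel columns grow to the right and rows downward; lengths in m; the calibration is good to about 2 mm. A picture is of the moment at which its call begins: read the wrist's pose just before it. camera_info takes no time and is no camera call.
A pose or a line that the arm cannot do raises ctrl.IKError and nothing moves.
- ctrl.job_done(): hands the job in; it is judged then, once.
Trained networks look in the newest picture that a camera, given by its name, has taken for a name from the list of things; names that differ only in an ending like _2 or _b are one class to them, and where a whole thing is asked for, a point or a joint stands for the part that bears it (a point fixed in the world has none). Each returns a list of dicts, best first, with "score" (0 to 1); they miss things now and then, are a little off and sometimes report something else, mostly with a low value. They report only what shows in the picture. A call takes as long as a camera call. They do not tell look-alikes from the thing itself.
- find_in(camera, query): "extent" ([left, top, right, bottom] in pixels, round what is visible of it).
- cut_out(camera, query): "region" (480x640 bool, what is visible of it) and "extent" ([left, top, right, bottom] in pixels, round what is visible of it).
- spot_point(camera, query): "pixel" ([row, column] in pixels: a listed point, or the origin of a listed thing).
The state is a dict: "time_s": time; "q": joint angles; "qvel": joint speeds; "joint_torque": joint torques, N m; "eef_pos": TCP position; "eef_rot": TCP orientation; "contact_force": force on the tool from outside, world axes, zero at the start; "wrist_torque": the same for the moment, N m; "finger_gap": finger opening in m; "finger_force": force on a finger pad.
Only numpy, scipy, OpenCV 4.12 (cv2) and the standard library are available. Lean on these libraries where they do the work, as an engineer would, in place of code of your own. Each camera call takes 0.05 s, during which the arm holds its last target. There are 200 camera calls.

## Working session

There is one attempt and no reset: what is moved stays moved. The work goes in short steps, each a Python script; the robot and the scene stay as the last script left them, time stands still between calls to the robot, and variables do not carry over. Pictures are saved under pics/ and viewed, at most 10 in all, crops included, and the job is handed in when it is done.

```bash
ls; mkdir -p pics; python3 - <<'E'
from rig import ctrl, kinematics, sensors, eyes, find_in, cut_out, spot_point
import cv2, numpy as np
ims=[]
for c in ["scene","side","wrist"]:
    im=eyes.read_camera(c); cv2.imwrite(f"pics/{c}0.png",im); ims.append(im)
    for q in ["board","crown_left","crown_middle","crown_right","hinge_line","hood_tab","punnet_mid","stapler_mid","tub_mid"]:
        if q=="board":print(c,q,[(np.round(d["extent"]),round(d["score"],2)) for d in find_in(c,q)[:3]])
        print(c,q,[(np.round(d["pixel"],1).tolist(),round(d["score"],2)) for d in spot_point(c,q)[:3]])
s=sensors.sense(); print(s)
E
```

```text
pics
scene board [(array([316., 286., 422., 397.]), 0.59), (array([216., 392., 340., 480.]), 0.59), (array([228., 206., 334., 287.]), 0.57)]
scene board [([347.9, 365.7], 0.94), ([250.6, 273.5], 0.76), ([462.5, 279.9], 0.59)]
scene crown_left [([220.9, 284.8], 0.93), ([317.0, 374.7], 0.89), ([430.5, 292.1], 0.56)]
scene crown_middle [([324.6, 360.9], 0.97), ([447.3, 273.7], 0.86), ([231.1, 265.9], 0.69)]
scene crown_right [([460.5, 251.2], 0.95), ([334.7, 349.3], 0.85), ([237.7, 254.8], 0.64)]
scene hinge_line [([255.7, 289.0], 0.56)]
scene hood_tab [([239.4, 306.0], 0.91), ([299.7, 346.4], 0.73), ([254.6, 286.0], 0.7)]
scene punnet_mid [([165.1, 379.1], 0.59)]
scene stapler_mid [([319.7, 132.0], 0.75)]
scene tub_mid [([381.5, 191.5], 0.69), ([238.4, 254.6], 0.2)]
side board [(array([288., 196., 383., 294.]), 0.81), (array([218., 200., 285., 259.]), 0.79)]
side board [([202.9, 280.2], 0.78), ([240.6, 255.3], 0.59)]
side crown_left [([223.0, 245.8], 0.87), ([184.5, 283.3], 0.87), ([254.4, 345.1], 0.78)]
side crown_middle [([180.2, 284.2], 0.83), ([252.3, 352.0], 0.64), ([220.2, 253.0]
[... 922 characters left out ...]
0.03380222,  0.68909972, -0.19456497,  1.56529933,  0.15731492,
        0.90249935, -0.21510849]), 'qvel': array([-0.00037053,  0.00013804,  0.00077546, -0.0004608 , -0.00025196,
        0.00103615, -0.00050579]), 'joint_torque': array([-6.55197819e-04, -5.27484477e+01, -1.26686141e+00, -1.53739750e+01,
       -5.18108695e-02, -6.76156451e-04,  1.16197313e-05]), 'eef_pos': array([6.25024633e-01, 1.16621158e-06, 2.38742183e-01]), 'eef_rot': array([3.56581821e-05, 7.07108980e-01, 7.07104581e-01, 2.01737888e-05]), 'contact_force': array([-0.25452784,  0.64281832, -0.05109128]), 'wrist_torque': array([ 0.01512248,  0.00776974, -0.01685835]), 'finger_force': 0.0, 'finger_gap': 0.0880984535729858}
```

View pics/scene0.png

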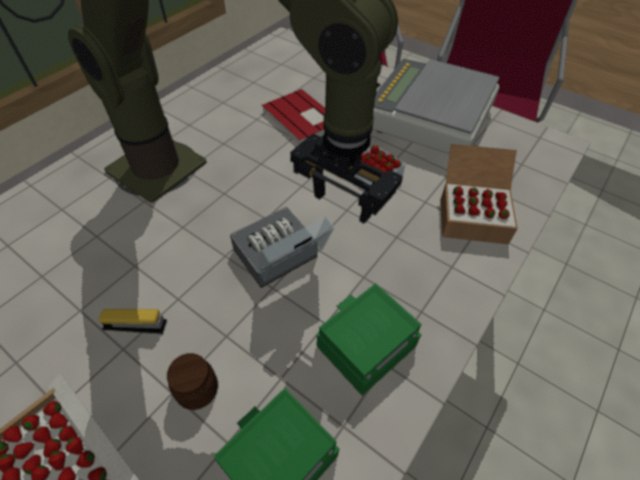

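View pics/wrist0.png

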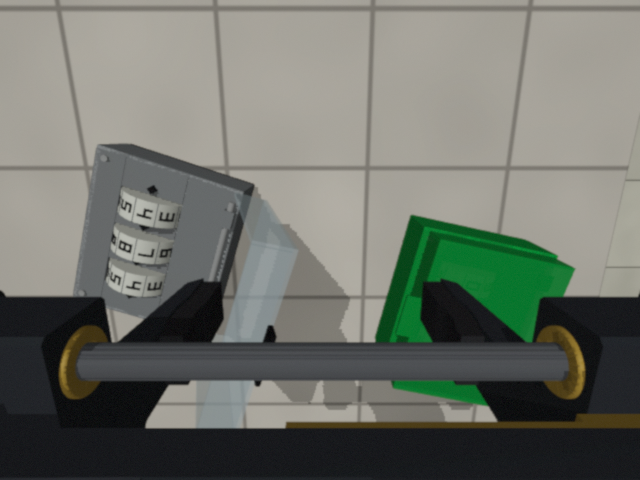

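```bash
python3 - <<'E'
from rig import eyes
import numpy as np
np.set_printoptions(precision=4,suppress=True)
for c in ["scene","side","wrist"]:
    i=eyes.camera_info(c); print(c,i)
    if "R" in i: print("pos",-np.array(i["R"]).T@i["t"])
E
```

```text
scene {'mtx': array([[435.0973,   0.    , 312.302 ],
       [  0.    , 435.0973, 239.2639],
       [  0.    ,   0.    ,   1.    ]]), 'R': array([[ 0.7967,  0.6043, -0.0043],
       [ 0.4712, -0.6257, -0.6217],
       [-0.3784,  0.4933, -0.7832]]), 't': array([-0.4421, -0.2068,  1.2339])}
pos [ 0.9166 -0.4709  0.836 ]
side {'mtx': array([[454.4644,   0.    , 319.7173],
       [  0.    , 454.4644, 248.2928],
       [  0.    ,   0.    ,   1.    ]]), 'R': array([[-0.9621, -0.2726,  0.0034],
       [-0.1601,  0.555 , -0.8163],
       [ 0.2206, -0.7859, -0.5776]]), 't': array([0.512 , 0.1536, 1.1098])}
pos [0.2724 0.9266 0.7647]
wrist {'mtx': array([[359.4065,   0.    , 321.5914],
       [  0.    , 359.4065, 238.4883],
       [  0.    ,   0.    ,   1.    ]]), 'hand_eye': array([[-0.0003, -0.9631, -0.2693,  0.069 ],
       [ 1.    , -0.0002, -0.0005, -0.0006],
       [ 0.0004, -0.2693,  0.9631, -0.1454],
       [ 0.    ,  0.    ,  0.    ,  1.    ]])}
```

The scene picture shows the grey board with three white rollers at about (275,245), its hood open to the right. Two green look-alikes sit at (370,335) and (277,450), and the red thing at (300,115) and the scale at (440,105) are unrelated. The grey board is the one to use. In the wrist picture its rollers are at (148,210), (140,245) and (135,280), running left to right, reading roughly 4, 7/8 and 4. Next I fit the pose and take a close view.

```bash
cat > h.py <<'E'
from rig import ctrl, kinematics, sensors, eyes, find_in, cut_out, spot_point
import cv2, numpy as np
from scipy.optimize import least_squares
from scipy.spatial.transform import Rotation as Rot
np.set_printoptions(precision=4,suppress=True)
LOC={"board":(0,0,0),"crown_left":(-.012,.036,.075),"crown_middle":(-.012,0,.075),"crown_right":(-.012,-.036,.075),"hinge_line":(.060,0,.062)}
def cam(c,s=None):
    i=eyes.camera_info(c); K=np.array(i["mtx"])
    if "R" in i: return K,np.array(i["R"]),np.array(i["t"])
    q=s["eef_rot"]; T=np.eye(4); T[:3,:3]=Rot.from_quat([q[1],q[2],q[3],q[0]]).as_matrix(); T[:3,3]=s["eef_pos"]
    M=np.linalg.inv(T@np.array(i["hand_eye"])); return K,M[:3,:3],M[:3,3]
def proj(C,X):
    K,R,t=C; p=(np.atleast_2d(X)@R.T+t)@K.T; return p[:,:2]/p[:,2:]
def b2w(p,X):
    c,s=np.cos(p[2]),np.sin(p[2]); X=np.atleast_2d(X)
    return np.c_[p[0]+c*X[:,0]-s*X[:,1], p[1]+s*X[:,0]+c*X[:,1], X[:,2]]
def tq(yaw):  # tool down, tool x = board -x, tool y = board +y
    R=np.array([[-1,0,0],[0,1,0],[0,0,-1]]).T
    q=(Rot.from_euler('z',yaw)*Rot.from_matrix(R)).as_quat(); return np.array([q[3],*q[:3]])
def tqflip(yaw): return tq(yaw+np.pi)
def fit(obs,p0):
    # obs: list (cam, name, (u,v))
    f=lambda p:np.concatenate([(proj(C,b2w(p,LOC[n]))[0]-uv) for C,n,uv in obs])
    r=least_squares(f,p0,loss="soft_l1",f_scale=2.); return r.x,f(r.x).reshape(-1,2)
E
python3 - <<'E'
from h import *
s=sensors.sense(); W,S,D=cam("wrist",s),cam("scene"),cam("side")
obs=[(W,"crown_left",(142,210.2)),(W,"crown_middle",(131.2,248.2)),(W,"crown_right",(121.6,280.9)),(W,"board",(180.3,234.4)),
(S,"crown_left",(284.8,220.9)),(S,"crown_middle",(265.9,231.1)),(S,"crown_right",(254.8,237.7)),(S,"board",(273.5,250.6)),(S,"hinge_line",(289,255.7)),
(D,"crown_left",(245.8,223)),(D,"crown_middle",(253,220.2)),(D,"crown_right",(259.7,209.6)),(D,"hinge_line",(237,217.6)),(D,"board",(255.3,240.6))]
p,r=fit(obs,[.5,0,-.28]); print(p)
for o,e in zip(obs,r): print(o[1],e)
for yaw in (p[2],p[2]+np.pi):
  for d in (-.10,-.05,0,.0): 
    X=b2w(p,(-.012+d,0,.075))[0]; q=kinematics.inverse_kinematics(X,tq(yaw)); print(d,q)
E
```

```text
[ 0.4667 -0.0308 -0.3585]
crown_left [1.1072 1.2812]
crown_middle [2.8999 0.1064]
crown_right [3.9846 2.2204]
board [-1.3463 -2.5274]
crown_left [-0.8264  2.143 ]
crown_middle [ 4.3546 -1.5952]
crown_right [ 1.403  -1.5767]
board [1.6803 2.1732]
hinge_line [-2.5424 -1.3029]
crown_left [97.3338 33.6358]
crown_middle [97.8312 29.8854]
crown_right [98.5274 34.1913]
hinge_line [91.3248 27.1764]
board [90.6515 30.3876]
-0.1 [ 0.5141  1.0924 -1.2551  2.4372  1.4668  1.0131 -0.6034]
-0.05 [-0.0605  0.7825 -0.0486  2.3327  0.9032  0.0436  0.2145]
0 [ 0.0684  0.7941 -0.1796  2.1905  0.6632  0.2084  0.5016]
0.0 [ 0.0684  0.7941 -0.1796  2.1905  0.6632  0.2084  0.5016]
-0.1 [-0.0296  0.7874 -0.1993  2.4655  2.1907  0.1732  1.9849]
-0.05 None
0 [-0.0954  0.7989  0.0859  2.1983 -0.4     0.1585 -1.5692]
0.0 [-0.0954  0.7989  0.0859  2.1983 -0.4     0.1585 -1.5692]
```

```bash
python3 - <<'E'
from h import *
S,D=cam("scene"),cam("side"); s=sensors.sense(); W=cam("wrist",s)
obs=[(W,"crown_left",(142,210.2)),(W,"crown_middle",(131.2,248.2)),(W,"crown_right",(121.6,280.9)),(W,"board",(180.3,234.4)),
(S,"crown_left",(284.8,220.9)),(S,"crown_middle",(265.9,231.1)),(S,"crown_right",(254.8,237.7)),(S,"board",(273.5,250.6)),(S,"hinge_line",(289,255.7)),
(D,"crown_left",(345.1,254.4)),(D,"crown_middle",(352,252.3)),(D,"crown_right",(355.4,243.6)),(D,"hinge_line",(326.9,246.8))]
p,r=fit(obs,[.5,0,-.28]); print(p,r.tolist())
ctrl.reach(b2w(p,(-.025,0,.235))[0],tq(p[2])); ctrl.close(20)
s=sensors.sense(); W=cam("wrist",s); im=eyes.read_camera("wrist"); cv2.imwrite("pics/w1.png",im)
print(s["time_s"],s["eef_pos"],s["finger_gap"],s["contact_force"],s["q"])
o2=[]
for n in LOC:
    c=spot_point("wrist",n); print(n,[(d["pixel"],round(d["score"],2)) for d in c[:3]], proj(W,b2w(p,LOC[n])))
    pr=proj(W,b2w(p,LOC[n]))[0]
    for d in c[:3]:
        uv=np.array(d["pixel"])[::-1]
        if np.linalg.norm(uv-pr)<40: o2.append((W,n,uv)); break
p2,r2=fit(o2,p); print("wrist only",p2,r2.tolist()); p3,_=fit(o2+obs,p); print("all",p3)
np.save("pose.npy",p2)
E
```

```text
[ 0.4652 -0.0304 -0.358 ] [[-0.7369118269629098, 0.7989573632068812], [1.1242508879201694, -0.34243007137544623], [2.2738788492592192, 1.8020333719002224], [-2.7794957521096535, -2.9029392921108865], [-1.2291405672697238, 1.7211652703568348], [3.9618978931083007, -2.0221228404047054], [1.0206795171779106, -2.008923046588393], [1.30583016130754, 1.7490070194170926], [-2.9456071983826746, -1.7696904346354358], [-1.4136079394106105, 2.4310701581392493], [-0.628614449374993, -2.0294038829001977], [3.355343841928857, 0.3671077988562672], [1.9264149684830727, -1.8415359141828276]]
3.825 [ 0.4417 -0.0216  0.235 ] 0.0005363062368213025 [ 0.312  -0.7113 -0.9101] [ 0.3077  0.5037 -0.5436  2.0851  0.4198  0.6592  0.6946]
board [([227.5, 323.0], 0.89)] [[321.9122 228.2514]]
crown_left [([235.4, 362.1], 0.87)] [[362.9302 235.6156]]
crown_middle [([236.2, 319.7], 0.69)] [[322.0441 235.6357]]
crown_right [([235.2, 278.8], 0.74)] [[281.1525 235.6558]]
hinge_line [([303.3, 323.2], 0.77)] [[322.0169 303.8213]]
wrist only [ 0.4646 -0.031  -0.3378] [[-1.8142248274926374, 0.5254016165547455], [-0.3187615126871606, -0.8552061725085593], [1.1699204441164284, -0.8397906398352291], [1.203599934388592, 0.9747280337419397], [-0.7537546720679984, 0.26978193611080314]]
all [ 0.4649 -0.0307 -0.3464]
```

View pics/w1.png

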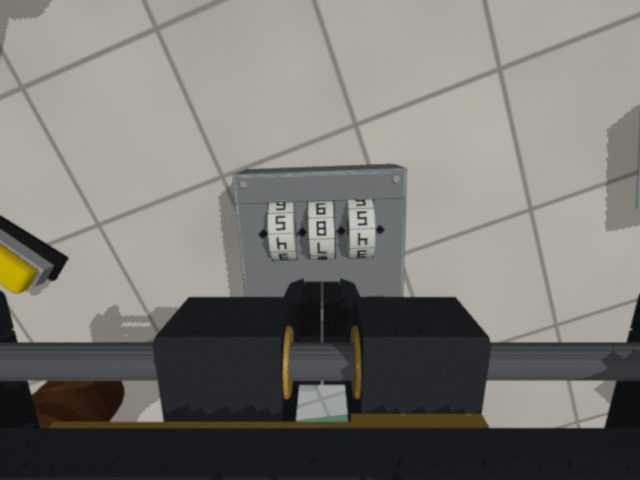

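The picture matches the fitted pose. The board spans (235,168) to (405,295), the pointers are at (263,234), (302,232), (341,231) and (380,230), and the rollers are upside down, with left at u≈361, middle at u≈321 and right at u≈281. The pointer slope puts the yaw closer to -0.325. I'll unwrap the rims to read the angles.

```bash
cat >> h.py <<'E'
def unwrap(im,C,p,dz=(0,0,0)):
    out=[]; ph=np.linspace(1.1,-1.1,221); ys=np.linspace(.0115,-.0115,70)  # top row = far; left = +y
    for k,y0 in enumerate((.036,0,-.036)):
        P,Y=np.meshgrid(ph,ys,indexing="ij")
        X=np.c_[(-.012+.03*np.sin(P)).ravel(),(y0+Y).ravel(),(.045+dz[k]+.03*np.cos(P)).ravel()]
        uv=proj(C,b2w(p,X)).reshape(221,70,2).astype(np.float32)
        out.append(cv2.remap(im,uv[...,0],uv[...,1],cv2.INTER_CUBIC))
    return out
E
python3 - <<'E'
from h import *
p=np.load("pose.npy"); s=sensors.sense(); C=cam("wrist",s); im=cv2.imread("pics/w1.png")
g=cv2.cvtColor(im,cv2.COLOR_BGR2GRAY)
# pointers (dark, z~.060)
pts=[]
for u,v in((263,234),(302,232),(341,231),(380,230)):
    w=np.clip(90-g[v-7:v+8,u-7:u+8].astype(float),0,None); yy,xx=np.mgrid[-7:8,-7:8]; pts.append((u+(w*xx).sum()/w.sum(),v+(w*yy).sum()/w.sum()))
print("pointers",np.array(pts))
Y=np.array([-.054,-.018,.018,.054])
f=lambda q:(proj(C,b2w(q,np.c_[np.full(4,-.012),Y,np.full(4,.058)]))-np.array(pts)).ravel()
r=least_squares(f,p); print(r.x,r.fun.reshape(4,2)); p=r.x; np.save("pose.npy",p)
st=unwrap(im,C,p); big=[]
for a in st:
    a=cv2.resize(a,None,fx=2.6,fy=2.6); cv2.line(a,(0,a.shape[0]//2),(12,a.shape[0]//2),(0,0,255),2)
    for m in(-1,1):
        y=int((110-m*62.83)*2.6); cv2.line(a,(0,y),(8,y),(255,0,0),2)
    big+=[a,np.zeros((a.shape[0],20,3),np.uint8)]
cv2.imwrite("pics/u1.png",np.hstack(big))
E
```

```text
pointers [[263.058  233.6479]
 [302.022  232.0977]
 [342.048  230.67  ]
 [379.6082 229.2469]]
[ 0.4657 -0.0304 -0.32  ] [[ 0.4211 -0.0667]
 [ 0.2066  0.0384]
 [-0.9891  0.0178]
 [ 0.3621 -0.0102]]
```

View pics/u1.png

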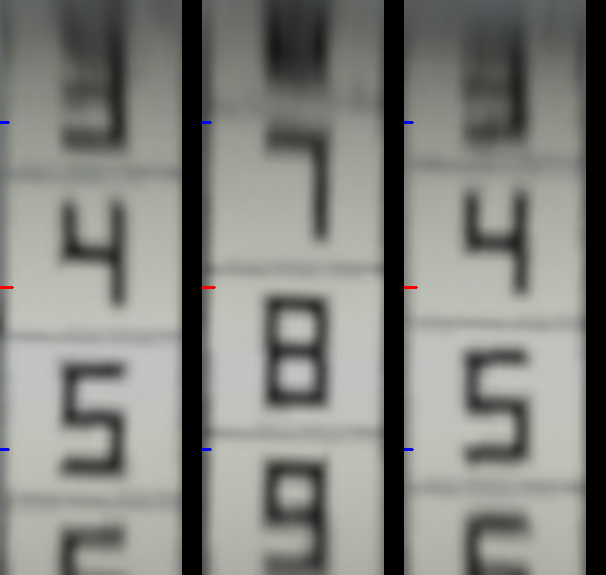

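Unwrapped rims (260 px/rad, red mark is the top at row 287):

| Roller | Figure and centre row | Angle (rad) | Needs (rad) |
|---|---|---|---|
| Left | "4" at row 255 | 2.64 | -0.12 |
| Middle | "8" at row 350 | 4.78 | -0.39 |
| Right | "4" at row 244 | 2.68 | -1.42 |

I start with the right roller, feeling for its top and then pulling.

```bash
cat >> h.py <<'E'
P=np.load("pose.npy"); Q=tq(P[2])
def bx(s): return b2w([0,0,-P[2]],(s["eef_pos"]-[P[0],P[1],0]))[0]
def go(x,y,z,v=.1,c=None): return ctrl.move_straight(b2w(P,(x,y,z))[0],None,v,c)
def touch(x,y,z0=.080,press=7.,zmin=.071):
    """descend on roller until pressing with ~press N; returns (touch z, commanded z, base force)"""
    go(x,y,z0); ctrl.hold(.1); f0=sensors.sense()["contact_force"].copy()
    hit=go(x,y,zmin,.01,2.0); s=sensors.sense(); zt=zc=s["eef_pos"][2]
    print("hit",hit,"t",round(s["time_s"],2),"bpos",bx(s),"dF",s["contact_force"]-f0)
    if not hit: return None
    for _ in range(6):
        ctrl.hold(.05); s=sensors.sense(); fz=(s["contact_force"]-f0)[2]
        if fz>press-1: break
        zc-=np.clip((press-fz)*1e-4,5e-5,4e-4); go(x,y,zc,.01,6.)
    s=sensors.sense(); print("pressed zc",round(zc,5),"z",s["eef_pos"][2],"dF",s["contact_force"]-f0); return zt,zc,f0
def pull(x0,x1,y,zc,f0,n,v=.03):
    for x in np.linspace(x0,x1,n+1)[1:]:
        st=go(x,y,zc,v,6.); s=sensors.sense(); print("  x",bx(s)[0].round(4),"z",s["eef_pos"][2].round(5),"dF",s["contact_force"]-f0,"STOP" if st else "")
        if st: break
E
python3 - <<'E'
from h import *
y=-.036; ctrl.reach(b2w(P,(-.005,y,.095))[0],Q)
t=touch(-.005,y)
if t:
    pull(-.005,-.017,y,t[1],t[2],4); go(-.017,y,.085,.05)
    print(sensors.sense()["time_s"])
E
```

```text
hit True t 5.8 bpos [-0.005  -0.036   0.0736] dF [-0.3288 -0.2055  4.7248]
pressed zc 0.07311 z 0.07341076185376805 dF [-0.6773 -1.0449  6.1446]
  x -0.0071 z 0.0735 dF [ 0.8059 -1.2826  6.1078] 
  x -0.0099 z 0.07352 dF [ 0.5552 -0.8573  5.9314] 
  x -0.0128 z 0.07352 dF [ 1.9301 -1.4446  5.6474] 
  x -0.0157 z 0.07353 dF [ 1.0296 -2.0485  5.1029] 
7.8417
```

```bash
cat >> h.py <<'E'
def look(expect=None,name=None,pos=(-.025,0,.235)):
    go(*pos,.25); ctrl.hold(.15); s=sensors.sense(); C=cam("wrist",s); im=eyes.read_camera("wrist")
    st=unwrap(im,C,P); th=[]
    if name:
        cv2.imwrite(f"pics/{name}.png",np.hstack([cv2.resize(a,None,fx=2.6,fy=2.6) for a in st]))
    ph=np.linspace(1.1,-1.1,221); D=2*np.pi/10
    for k,a in enumerate(st):
        g=cv2.cvtColor(a,cv2.COLOR_BGR2GRAY).astype(float); m=np.hstack([g[:,6:18],g[:,53:65]]).mean(1)
        d=cv2.GaussianBlur(m[:,None],(1,41),0,sigmaX=12,sigmaY=12)[:,0]-m  # dark lines -> positive
        c=np.arange(0,D,.005); w=lambda x:np.interp(-x,-ph,np.clip(d,-2,None))
        sc=[sum(w(c0+j*D) for j in (-2,-1,0,1) if abs(c0+j*D)<.8)/sum(abs(c0+j*D)<.8 for j in (-2,-1,0,1)) for c0 in c]
        t=c[int(np.argmax(sc))]+D/2
        if expect is not None: t+=D*np.round((expect[k]-t)/D)
        th.append(t)
    print("t",round(s["time_s"],2),"theta",np.array(th),"target err",np.array(th)-[2.5133,4.3982,1.2566]); return np.array(th)
E
python3 - <<'E'
from h import *
look((2.636,4.78,2.3),"u2")
E
```

```text
Traceback (most recent call last):
  File "h.py", line 59, in look
    d=cv2.GaussianBlur(m[:,None],(1,41),0,sigmaX=12,sigmaY=12)[:,0]-m  # dark lines -> positive
      ~~~~~~~~~~~~~~~~^^^^^^^^^^^^^^^^^^^^^^^^^^^^^^^^^^^^^^^^
cv2.error: OpenCV(4.12.0) :-1: error: (-5:Bad argument) in function 'GaussianBlur'
> Overload resolution failed:
>  - argument for GaussianBlur() given by name ('sigmaX') and position (3)
>  - argument for GaussianBlur() given by name ('sigmaX') and position (3)
```

View pics/u2.png

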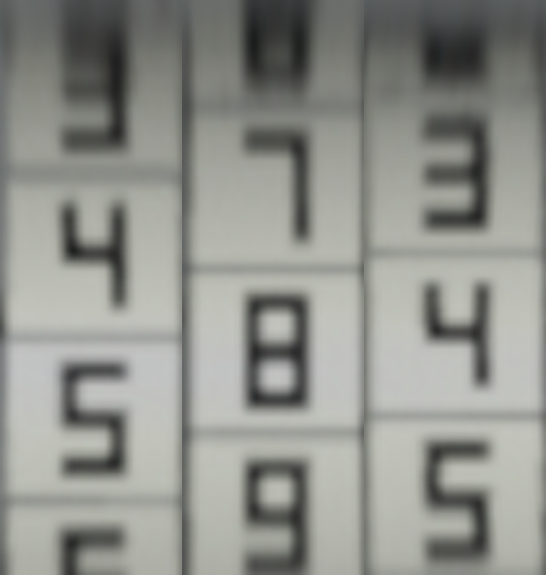

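The right roller rolled -0.34 rad with almost no slip: its "4" now sits at row 333, so θ≈2.33. About 1.7 mm of each stroke goes into compliance. I'll do the remaining strokes and then look.

```bash
sed -i 's/(1,41),0,sigmaX=12,sigmaY=12)/(1,41),12)/' h.py; python3 - <<'E'
from h import *
def stroke(y,x0,x1,n):
    t=touch(x0,y)
    if t is None: raise SystemExit("no touch")
    pull(x0,x1,y,t[1],t[2],n); go(x1,y,.080,.08)
go(-.004,-.036,.1,.25)
stroke(-.036,-.004,-.020,3); stroke(-.036,-.004,-.020,3)
go(-.006,0,.080,.1); stroke(0,-.006,-.0190,3)
go(-.010,.036,.080,.1); stroke(.036,-.010,-.0152,1)
look((2.513,4.398,1.42),"u3")
E
```

```text
hit True t 10.62 bpos [-0.004  -0.036   0.0736] dF [0.3959 0.2456 5.4425]
pressed zc 0.07335 z 0.0735509139399179 dF [-0.4121  1.0865  6.3325]
  x -0.0086 z 0.07359 dF [ 1.2692 -1.0062  5.5694] 
  x -0.0141 z 0.07354 dF [0.987  0.2066 5.3477] 
  x -0.0194 z 0.07352 dF [ 0.7624 -0.7767  5.817 ] 
hit True t 13.24 bpos [-0.004  -0.036   0.0736] dF [0.0239 0.1488 5.2061]
pressed zc 0.07328 z 0.07348018424531633 dF [-0.9067 -0.2343  6.3222]
  x -0.0085 z 0.07358 dF [-0.3579 -0.2777  5.129 ] 
  x -0.0137 z 0.07358 dF [ 0.7148 -0.142   4.2362] 
  x -0.019 z 0.0736 dF [ 0.4364 -0.8873  4.28  ] 
hit True t 16.5 bpos [-0.0059  0.      0.0763] dF [-0.8209 -0.8856  4.3896]
pressed zc 0.07594 z 0.07621295972567452 dF [-0.5762  0.7142  6.6816]
  x -0.0095 z 0.07628 dF [0.362  0.1314 5.0491] 
  x -0.0137 z 0.07629 dF [ 0.3437 -0.0424  5.1371] 
  x -0.018 z 0.0763 dF [ 0.4117 -0.4484  5.4111] 
hit True t 19.68 bpos [-0.0099  0.036   0.0758] dF [-1.437  -0.7623  6.2758]
pressed zc 0.07554 z 0.07578375244495786 dF [-1.6524  1.0297  6.7985]
  x -0.0144 z 0.07583 dF [-0.1428 -0.9402  6.739 ] 
t 21.84 theta [2.4891 4.3841 1.3175] target err [-0.0242 -0.0141  0.0609]
```

View pics/u3.png

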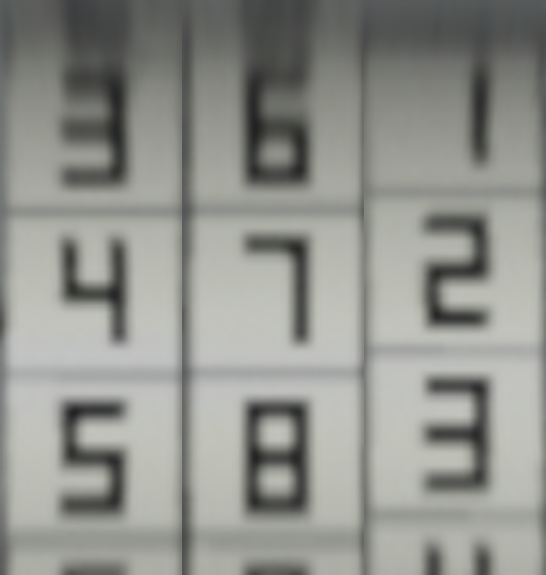

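All three strips show the right figures (4, 7, 2), with errors of -0.02, -0.01 and +0.06 rad. I'll nudge the right roller a little more and measure the hood angle for the swing.

```bash
cat >> h.py <<'E'
def tabp(a,r=.128,o=.030): return np.array([.060-r*np.cos(a)+o*np.sin(a), 0, .062+r*np.sin(a)+o*np.cos(a)])
def hoodang(obs):
    f=lambda a:np.concatenate([proj(C,b2w(P,tabp(a[0])))[0]-uv for C,uv in obs]); r=least_squares(f,[1.9],loss="soft_l1"); return r.x[0],r.fun
E
python3 - <<'E'
from h import *
s0={"eef_pos":np.array([.625,0,.23874]),"eef_rot":[0,.70711,.7071,0]}
for o in ([(cam("wrist",s0),(268.8,353.8))],[(cam("scene"),(306,239.4))],[(cam("wrist",s0),(268.8,353.8)),(cam("scene"),(306,239.4))]): print(hoodang(o))
y=-.036; go(-.011,y,.083,.25); t=touch(-.011,y); pull(-.011,-.0136,y,t[1],t[2],1); go(-.0136,y,.083,.08)
look((2.513,4.398,1.27))
print([(d["pixel"],d["score"]) for c in("scene","side") if eyes.read_camera(c) is not None for d in spot_point(c,"hood_tab")[:3]])
for X in ((.18,0,.3),(.18,0,.15),(.15,0,.15),(-.06,0,.092)): print(kinematics.inverse_kinematics(b2w(P,X)[0],Q))
for c in("scene","side"): print([proj(cam(c),b2w(P,tabp(a)))[0].round() for a in (1.7,1.8,1.9,2.,2.1)])
E
```

```text
(np.float64(1.9027219479125121), array([0.0846, 2.6761]))
(np.float64(1.8486243278042107), array([-4.0798,  0.6686]))
(np.float64(1.9018052061599788), array([-0.0751,  2.6905, -2.3115,  3.8223]))
hit True t 23.66 bpos [-0.011  -0.036   0.0736] dF [-0.7343  0.4982  4.8575]
pressed zc 0.07317 z 0.07347842787115383 dF [-0.4914  0.4979  7.6054]
  x -0.0127 z 0.07355 dF [ 1.3736 -1.0429  5.6238] 
t 25.76 theta [2.4891 4.3841 1.2625] target err [-0.0242 -0.0141  0.0059]
[([241.6, 303.3], 0.77), ([415.1, 251.7], 0.77), ([302.0, 345.1], 0.73), ([179.6, 300.2], 0.73), ([222.7, 268.7], 0.61), ([200.9, 304.3], 0.6)]
[ 0.3748  0.7026 -0.6031  1.4168  0.4133  1.1496  0.9643]
[ 0.3407  0.8612 -0.5257  1.5772  0.5316  0.8495  0.8598]
[ 0.3372  0.8263 -0.5197  1.6729  0.5403  0.7897  0.8186]
[ 0.0015  0.7408 -0.1381  2.3215  0.8381  0.1253  0.3159]
[array([297., 232.]), array([300., 237.]), array([304., 243.]), array([307., 249.]), array([310., 255.])]
[array([314., 201.]), array([310., 201.]), array([307., 202.]), array([303., 203.]), array([300., 205.])]
```

The rollers read 4, 7 and 2 to within 0.025 rad, and the hood stands at about 1.89 rad. Now I swing it with the shut fingertip behind the tab.

```bash
python3 - <<'E'
from h import *
go(-.025,0,.27,.25); go(.168,0,.27,.3)
print(go(.168,0,.152,.15,4.)); ctrl.hold(.1); f0=sensors.sense()["contact_force"].copy(); print(sensors.sense()["time_s"])
ok=True
for a in np.arange(1.85,-.001,-.1).tolist():
    c=tabp(a,.124)
    if a>np.pi/2: X=(tabp(a,.135)[0]+.009,0,c[2]-.006)
    else: X=(c[0]+.009,0,c[2]+.001)
    if a<.12: break
    st=go(*X,.07,6.); s=sensors.sense(); print(round(a,2),round(s["time_s"],2),bx(s),s["contact_force"]-f0,"STOP" if st else "")
    if st: ok=False; break
if ok:
    st=go(-.053,0,.086,.02,4.); ctrl.hold(.1); s=sensors.sense(); print("press",st,bx(s),s["contact_force"]-f0)
print([(d["pixel"],round(d["score"],2)) for c in("side",) if eyes.read_camera(c) is not None for d in spot_point(c,"hood_tab")[:3]], s["time_s"])
E
```

```text
False
28.125
1.85 28.79 [ 0.1351 -0.0001  0.167 ] [-0.6546  0.9606  0.3336] 
1.75 29.14 [ 0.1222 -0.0001  0.1727] [-0.8662  0.4547 -0.7217] 
1.65 29.49 [ 0.1092 -0.      0.1773] [ 0.3365  0.441  -0.6749] 
1.55 29.88 [0.0961 0.0001 0.188 ] [-0.0213  1.7104 -0.3259] 
1.45 30.22 [ 0.0835 -0.      0.1897] [ 0.2704  1.445  -0.4463] 
1.35 30.55 [ 0.0709 -0.0001  0.1905] [0.498  0.1596 0.167 ] 
1.25 30.88 [ 0.0582 -0.      0.1901] [-0.052   0.2833 -0.6243] 
1.15 31.22 [ 0.0457 -0.      0.1884] [-0.3545  0.2312 -0.0512] 
1.05 31.55 [ 0.0333 -0.      0.1855] [ 0.4318  0.938  -0.6945] 
0.95 31.88 [ 0.0212 -0.      0.1813] [-0.3806 -0.5074 -0.589 ] 
0.85 32.22 [ 0.0096 -0.      0.1759] [-0.8185  0.5995  0.5363] 
0.75 32.55 [-0.0013 -0.      0.1695] [ 0.4042  1.3865 -0.2737] 
0.65 32.88 [-0.0116 -0.      0.1619] [ 0.1429  0.5398 -0.5595] 
0.55 33.22 [-0.021  -0.      0.1534] [ 0.158   0.5819 -0.0651] 
0.45 33.55 [-0.0295 -0.      0.144 ] [-0.2343  0.3226 -0.0564] 
0.35 33.88 [-0.0371  0.      0.1338] [-0.2222 -0.0348 -1.0864] 
0.25 34.22 [-0.0436  0.      0.1229] [ 0.873   0.9071 -0.3858] 
0.15 34.55 [-0.0489 -0.      0.1113] [0.4655 0.6155 0.2012] 
press True [-0.0527 -0.      0.0894] [0.1021 0.2532 4.6842]
[([252.8, 368.6], 0.92), ([179.0, 303.6], 0.71), ([221.7, 269.4], 0.69)] 35.65
```

```bash
python3 - <<'E'
from h import *
print([proj(cam("side"),b2w(P,tabp(a)))[0].round(1) for a in (0,.05,.1,.3)])
s=sensors.sense(); go(bx(s)[0],0,.16,.08); go(-.03,0,.25,.25); ctrl.hold(.1)
C=cam("wrist",sensors.sense()); iw=eyes.read_camera("wrist"); isd=eyes.read_camera("side")
cv2.imwrite("pics/f.png",np.hstack([cv2.resize(iw[120:360,200:440],(400,400)),cv2.resize(isd[170:310,270:410],(400,400),interpolation=cv2.INTER_CUBIC)]))
print([(d["pixel"],round(d["score"],2)) for d in spot_point("side","hood_tab")[:3]],[(d["pixel"],round(d["score"],2)) for d in spot_point("wrist","hood_tab")[:3]], [proj(C,b2w(P,tabp(a)))[0].round(1) for a in (0,.05,.1,.3)])
print(sensors.sense()["time_s"])
E
```

```text
[array([370.5, 251.9]), array([370.1, 249.7]), array([369.6, 247.4]), array([366.4, 238.2])]
[([178.5, 301.6], 0.83), ([251.4, 367.4], 0.76), ([222.6, 270.8], 0.59)] [([174.6, 320.7], 0.68), ([240.5, 320.4], 0.53)] [array([323.3, 180.7]), array([323.3, 183.6]), array([323.3, 186.9]), array([323.4, 205.5])]
37.6083
```

View pics/f.png

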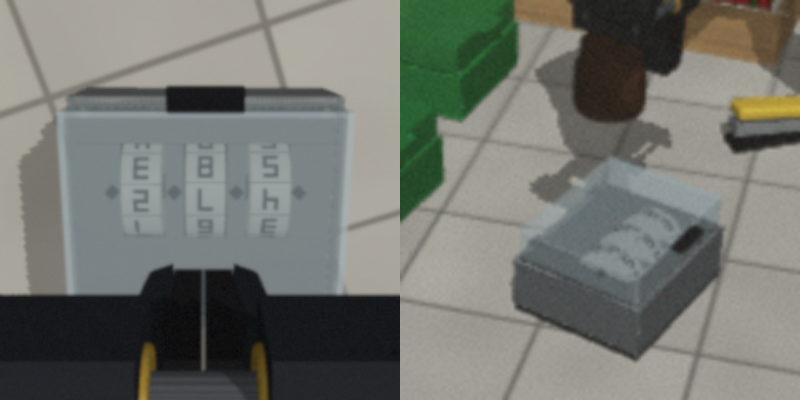

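The final view shows the hood seated flat, with the tab at its shut position in both cameras and 4 7 2 under it in line with the pointers. The tub and stapler are where they were, and the arm is clear.

```bash
python3 -c "
from rig import ctrl
print(ctrl.job_done())"
```

```text
the job is handed in; nothing more can be done
None
```

I handed the job in at about 38 s of the 67 s: the board shows 4 7 2, each figure within about 0.03 rad of centre by camera before the hood was closed; the hood is fully shut, and the highest force I read on the board was about 8 N.

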